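# Park a plate scanner's stage and shoot its transport bolt

## Task

The plate scanner on the bench is about to be moved: wind its stage with the black knob until the stage's pointer lines up with the long mark on the scale, then slide the steel transport bolt fully home into the keeper slot of the stage. Work the stage only through its knob, without pushing on the stage or its well plate by hand, and leave the things around it where they are.

Things in the scene. Friction and masses are not known exactly. Their poses are not given: they have to be found in the camera images.
- unit: open stage unit fixed to the bench: white base plate 295 (x) x 360 (y) x 20 mm, origin on the bench 12.5 mm to +x of its centre. x points from the bolt's handle to the scale, y along the stage's travel, z up. Bolt axis along x at y = -45, 52 mm high; knob axis at x = -60, y = 115. Two steel staples guide the bolt: 12 (x) x 35 (y) mm, centred at x = -49 and -113, y = -45, tops 66 mm high
- carriage: the stage: aluminium slab 120 (x) x 150 (y) mm with a clear well plate, a pointer on its far (+x) edge and the keeper on its near edge: two steel blocks 38 (y) x 22 (x) mm, tops 62 mm high, an 18 mm slot open at the top between them. Slides along the unit's y, driven by the knob. Origin on the slot's centre line at bench level, axes as the unit's. Keep the hand off it: 3 N or more is a fault
- pointer (a point): tip of the dark cone-shaped pointer on the stage's far edge, 34 mm above the bench; it travels along the unit's y with the stage
- mark (a point): near end of the long black mark (16 mm long, 4 mm wide; the other lines are short and thin) on the aluminium scale strip; axes as the unit's. The pointer is on the mark when its y in this frame is 0 (within 3 mm); it starts 8 to 18 mm to the +y side. When it is on the mark, the keeper slot is in line with the bolt
- knob_grip (a point): on the black knob's axis 71 mm above the bench, the TCP height to grip its bar (46 mm long, 14 thick, 48 to 82 mm above the bench, on a 48 mm disc). Frame turns with the knob: x along the bar, y across it, z up. 1 rad anticlockwise from above moves the stage 7 mm to the unit's +y, clockwise to -y. Range 2.8 rad clockwise, 3.1 anticlockwise of aligned. 0.07 N m turns it; it stays where left
- bolt_handle (a point): centre of the top of the bolt's upright steel handle, 108 mm above the bench: head 16 mm in diameter from 80 to 108 mm high, on a 10 mm stem. The bolt is a round rod 12 mm thick with a rounded nose 65 mm ahead (+x of the unit) of the handle, sliding along the unit's x in its two staples
- bolt (a joint): travel of the bolt in m along the unit's +x: 0 drawn back, 0.038 fully home (handle stem against the front staple, nose 25 mm into the keeper slot). Starts at 0 to 0.006. If the slot is not in line, the nose meets a keeper block at about 0.013. About 2.5 N slides it, and it stays where it is left
- tip_box: bystander: yellow box of pipette tips, 80 x 120 x 53 mm, left of the unit; origin under its centre
- glove_box: bystander: blue glove carton 120 x 220 x 70 mm, a tissue sticking out to 90 mm, right of the unit; origin under its centre
- pen_cup: bystander: red cup with pens, 80 mm wide, 155 mm high with the pens, left of the unit; origin under its centre
- slide_box: bystander: steel box of microscope slides 75 x 60 x 90 mm, right of the unit; origin under its centre
- bottle: bystander: white plastic bottle, 64 mm in diameter, 150 mm high, left of the unit, towards the robot; origin under its centre
- vial: bystander: small amber glass vial with black cap, 32 mm in diameter, 45 mm high, standing on the unit's base plate right of the bolt; origin under its centre
- wrench: bystander: steel wrench 120 mm long lying on the unit's base plate near its front edge, between bolt and knob; origin under its middle

How it is judged:
By the outcome, as a careful person would: the job done as asked, in the order asked, and still so for the second after the job is handed in, with the robot touching nothing.
It also fails if it takes over 67 s, if anything falls off the work surface, if the arm or the gripper's body presses on something with over 40 N, if the wrist force passes 120 N, or if a joint passes its speed limit or range.

## Robot

A 7-joint arm with a two-finger parallel gripper is mounted at the origin on the work surface. World frame = base frame: x ahead of the robot, y to its left, z up, the work surface at z = 0. Lengths are in m, angles in rad, forces in N, time in s.
With the tool pointing down it reaches from about 0.4 to 0.85 m from the base axis. Payload 4.5 kg.
Tool frame: the origin (TCP) lies between the finger pads, 19 mm behind the fingertips; this is the grasp point; z points along the fingers, y is the line along which they close (so a half turn about z gives the same grasp; the last joint's range is limited). The gripper opens to 88 mm and grips with 3 to 60 N. Pads are 18 mm wide; open, the fingers measure 123 mm over their backs; the gripper's body (75 mm by 187 mm) begins 45 mm behind the grasp point.
Start: joints at [-1.068, 0.689, -0.195, 1.565, 0.157, 0.902, -0.215], TCP at [0.282, 0.558, 0.257] pointing down, gripper open.
Joint ranges: [-3.01, 3.01], [-0.46, 2.08], [-1.47, 1.51], [0.13, 2.56], [-1, 4.14], [0.04, 2.09], [-2.66, 2.66]. Speed limits (rad/s): [2.57, 2.57, 3.14, 3.14, 3.14, 3.14, 3.14].

## Interface

Orientations are given as a unit quaternion [x, y, z, w].
In Python, from plant import r gives the robot as it stands. The module is installed in compiled form; this text tells all that it offers.
- The arm moves only by the tool step_arm, never from a script. Its argument "increments" is a list of rows, each a list of 2 entries, a list of its own where there are three numbers: the shift along the world's x, y, z in cm, then the turn, a rotation vector about the world's x, y, z in degrees. A call has exactly 10 rows; each row shifts and turns the commanded pose from where the row before left it; what a row does not reach is not made up. A row lasts 1/10 s, in which the tool goes at most 50 mm and 8.59 degrees, less where a joint would pass 70% of its speed; a pose out of reach is approached as far as the arm can. A call is refused whole if a number of a shift passes 5 or a number of a turn 8.59, either way. A call with a gripper value outside its range is refused whole. "fingers" is the opening, from 0 (shut) to 1 (fully open), set as the call begins (left out, the last holds). The fingers move at their own pace and stop on an object; "grip_force" is the grip in N (left out, the last holds). Time passes only in rows, so rows that do not move let the fingers close, or fill a call up. It gives the time, the measured TCP pose, the force, the opening and the grip force at its end, in the units of the state.
- r.get_state(): the state, without advancing time (a new reading comes with each control period).
- r.snapshot(name): name is "scene" or "top"; returns (picture, depth): 480x640x3 uint8, red, green, blue; 480x640 float32, m along the optical axis (not along the pixel's ray), 0 where there is no reading.
- r.calibration(name): a dict with "fov_y" (degrees; the focal length in pixels is half the picture's height over the tangent of half this angle, whatever the lens; pixels are square), "cx", "cy" (the principal point, pixels), "k1" (the pictures are not rectified: a ray, as slopes to the right and down, at radius r is drawn at 1 + k1 r^2 times it, then the intrinsics apply), "R" (3x3) and "t" (3): a world point X has camera coordinates R X + t. Camera axes: x right, y down, z forward; pixel columns grow to the right and rows downward; lengths in m; the calibration is good to about 2 mm. A picture is of the moment at which its call begins. calibration takes no time and is no camera call.
- r.finish_job(): hands the job in; it is judged then, once.
The state is a dict: "clock": time; "q": joint angles; "qd": joint speeds; "joint_torque": joint torques, N m; "tool_pos": TCP position; "eef_rot": TCP orientation; "contact_force": force on the tool from outside, world axes, zero at the start; "moment": the same for the moment, N m; "opening": opening from 0.0 (shut) to 1.0 (fully open); "finger_force": force on a finger pad.
Only numpy, scipy, OpenCV 4.12 (cv2) and the standard library are available. Lean on these libraries where they do the work, as an engineer would, in place of code of your own. Each camera call takes 0.05 s, during which the arm holds its last target. There are 200 camera calls.

## Working session

There is one attempt and no reset: what is moved stays moved. The work goes in short steps, Python scripts to look and compute and a tool call to move; the robot and the scene stay as the last step left them, time stands still between calls to the robot, and variables do not carry over. Pictures are saved under pics/ and viewed, at most 10 in all, crops included, and the job is handed in when it is done.

Besides the shell and the picture viewer there is one more tool, called after "Request:" as name(argument=value, ...) on one line, values as JSON. step_arm: Moves the arm, as the interface text tells. Its arguments: {"type":"object","properties":{"increments":{"type":"array","items":{"type":"array"}},"fingers":{"type":"number"},"grip_force":{"type":"number"}},"required":["increments"]}

```bash
mkdir -p pics
cat > h.py <<'E'
import numpy as np, cv2
from plant import r
def cal(n):
    c=r.calibration(n); f=240/np.tan(np.radians(c['fov_y'])/2)
    return f,c['cx'],c['cy'],c['k1'],np.array(c['R']),np.array(c['t'])
def ray(n,u,v):
    f,cx,cy,k,R,t=cal(n); d=np.array([(u-cx)/f,(v-cy)/f]); p=d.copy()
    for _ in range(30): p=d/(1+k*(p@p))
    return -R.T@t, R.T@np.array([p[0],p[1],1])
def onz(n,u,v,z):
    o,d=ray(n,u,v); return o+d*(z-o[2])/d[2]
def dep(n,u,v,D):
    o,d=ray(n,u,v); return o+d*D
def proj(n,X):
    f,cx,cy,k,R,t=cal(n); c=R@np.array(X)+t; p=c[:2]/c[2]; p=p*(1+k*(p@p)); return f*p+[cx,cy]
def snap(n,tag):
    a,d=r.snapshot(n); cv2.imwrite(f'pics/{tag}.png',a[:,:,::-1]); np.save(f'pics/{tag}.npy',d); return a,d
E
python3 - <<'E'
from h import *
for n in('top','scene'):
    snap(n,n+'0'); f,cx,cy,k,R,t=cal(n); print(n,f,cx,cy,k,-R.T@t,R.round(2).tolist())
print(r.get_state())
E
```

```text
top 594.4434213653426 321.86271941211623 247.33052552508323 -0.1275218439201512 [0.48294929 0.00490222 1.4488848 ] [[-0.03, -1.0, 0.01], [-1.0, 0.03, -0.06], [0.06, -0.01, -1.0]]
scene 437.8767355074119 316.724360583322 236.48954072407162 -0.054144647489304136 [ 1.19526671 -0.51870667  0.62541104] [[0.65, 0.76, -0.01], [0.41, -0.37, -0.83], [-0.64, 0.53, -0.55]]
{'clock': 0.1, 'q': array([-1.06826019,  0.68987736, -0.19454158,  1.56624386,  0.15733242,
        0.90251242, -0.21509122]), 'qd': array([ 0.00112122, -0.00361533,  0.00017775, -0.00129203,  0.00071476,
       -0.00105957, -0.00050901]), 'joint_torque': array([-3.19779276e-03, -5.28495705e+01, -1.27162948e+00, -1.53837454e+01,
       -5.26205613e-02,  2.01381772e-03,  4.55290206e-05]), 'tool_pos': array([0.28213942, 0.55708711, 0.25670395]), 'eef_rot': array([ 2.32168840e-01,  9.72675153e-01, -8.13153572e-04, -1.24146360e-04]), 'contact_force': array([-0.54107921,  0.3319003 ,  1.04701665]), 'moment': array([ 0.00567894, -0.01876646, -0.00773827]), 'finger_force': 0.0, 'opening': 0.9984143080100101}
```

View pics/top0.png

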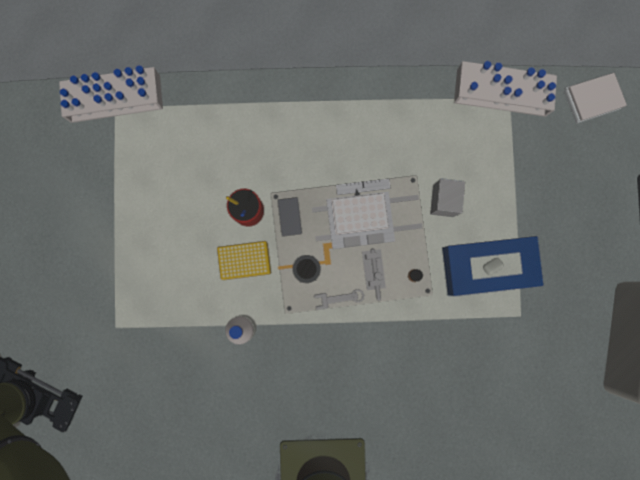

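View pics/scene0.png

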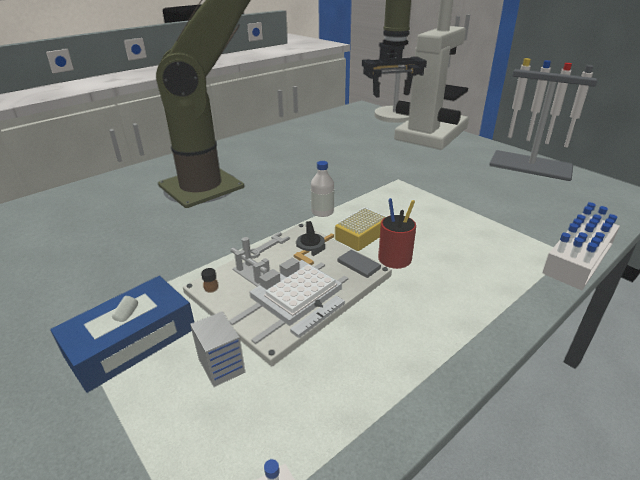

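The top view shows the unit's white plate between about (272,193) and (432,312). The knob is at (306,268), the bolt near (373,272), and the pointer and scale near (358,188). I'll enlarge both views.

Run:
```python
from h import *
a=cv2.imread('pics/top0.png')[165:320,262:442]; cv2.imwrite('pics/t1.png',cv2.resize(a,None,fx=4.4,fy=3.85*4.4/3.85*0.87,interpolation=cv2.INTER_CUBIC) if 0 else cv2.resize(a,None,fx=3.8,fy=3.8,interpolation=cv2.INTER_CUBIC))
a=cv2.imread('pics/scene0.png')[210:360,180:400]; cv2.imwrite('pics/s1.png',cv2.resize(a,None,fx=3.6,fy=3.6,interpolation=cv2.INTER_CUBIC))
```

```text
(no output)
```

View pics/t1.png

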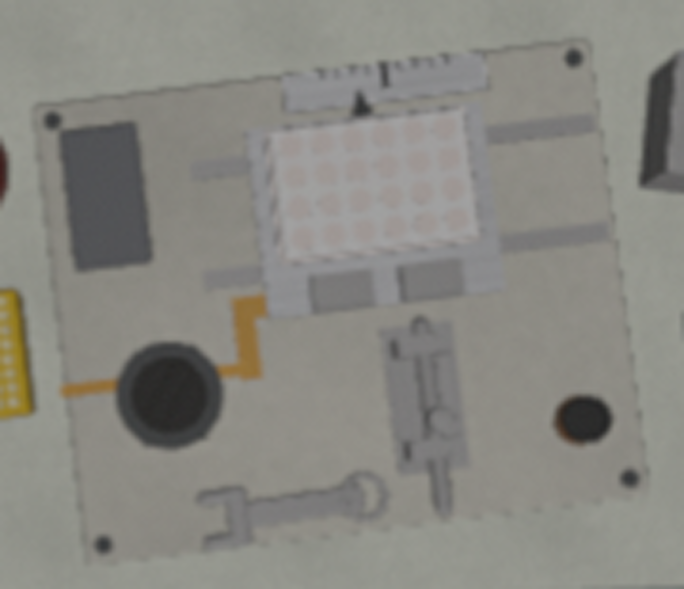

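View pics/s1.png

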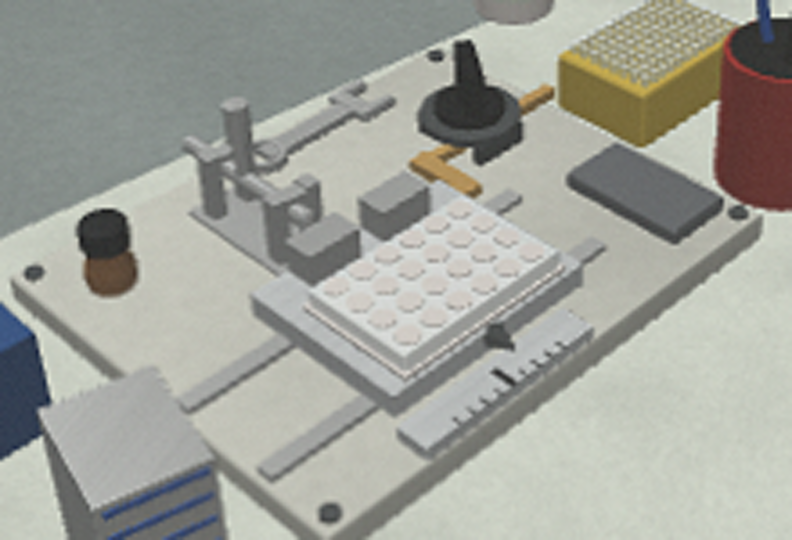

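The crops show the pointer tip at (361,92) and the long mark at (384,87), both in the top crop; the pointer is left (+y) of the mark. The four corner screws, the handle head (441,420) and the knob disc (170,394) are also clear. The bar is dark on a dark disc, so it needs contrast.

```bash
cat >> h.py <<'E'
def T(U,V,z): return onz('top',(U+.5)/3.8-.5+262,(V+.5)/3.8-.5+165,z)
def S(U,V,z): return onz('scene',(U+.5)/3.6-.5+180,(V+.5)/3.6-.5+210,z)
E
python3 - <<'E'
from h import *
t=np.array([T(*p,.02)[:2] for p in((52,121),(573,58),(629,478),(103,544))])
s=np.array([S(*p,.02)[:2] for p in((738,213),(329,513),(35,272),(436,56))])
for q in(t,s):
    d=(q[0]-q[1])+(q[3]-q[2]); y=d/np.linalg.norm(d); e=(q[0]-q[3])+(q[1]-q[2])
    yaw=np.arctan2(-y[0],y[1]); x=np.array([y[1],-y[0]]); c=q.mean(0)
    o=c-.0125*0*x
    print('yaw',np.degrees(yaw),np.degrees(np.arctan2(e[1],e[0])),'c',c,'L',np.linalg.norm(d)/2,np.linalg.norm(e)/2)
    # origin = 12.5mm to +x of centre
    o=c+.0125*x; R=np.c_[x,y]
    u=lambda p:((p[:2]-o)@R*1000).round(1)
    print('origin',o,'knob',o+R@[-.06,.115],'boltline pt',o+R@[-.081,-.045])
    print('top: ptr',u(T(361,92,.034)),'mark',u(T(384,87,.03)),u(T(384,87,.024)),'handle',u(T(441,420,.108)),'knob',u(T(170,394,.048)),'tail',u(T(444,515,.052)),'nose',u(T(420,320,.052)))
    print('scene: ptr',u(S(513,349,.034)),'mark',u(S(497,371,.03)),'handle',u(S(236,103,.108)),'knobbar top',u(S(465,45,.082)))
t0=r'x'
a=cv2.imread('pics/top0.png')[248:290,285:328]; b=cv2.imread('pics/scene0.png')[215:265,285:345]
f=lambda i:cv2.resize(np.clip((i.astype(float)-10)*4,0,255).astype(np.uint8),(400,400),interpolation=cv2.INTER_CUBIC)
cv2.imwrite('pics/k.png',np.hstack([f(a),f(b)]))
d=np.load('pics/top0.npy'); f0=cal('top')
z=np.array([[dep('top',u,v,d[v,u])[2]*1000 for u in range(294,320)] for v in range(256,281)]); print(z.round().astype(int))
E
```

```text
yaw 5.46721450862601 5.454721864893428 c [ 0.57594212 -0.08401771] L 0.3362182573485212 0.27083881992421305
origin [ 0.58838525 -0.08282676] knob [0.51770144 0.02593352] boltline pt [ 0.51204116 -0.13533942]
top: ptr [115.3 -28.6] mark [117.3 -43.9] [118.2 -44.5] handle [-96.6 -44.4] knob [-59.8 114.3] tail [-155.   -44.7] nose [-33.4 -45.3]
scene: ptr [117.  -28.6] mark [119.7 -44.1] handle [-93.7 -45.4] knobbar top [-70.9 123.3]
yaw 5.35548785706071 5.411438389624603 c [ 0.57571084 -0.08347144] L 0.33592819883377656 0.2709450244169334
origin [ 0.58815627 -0.08230475] knob [0.51768468 0.02659316] boltline pt [ 0.51170992 -0.13466844]
top: ptr [115.5 -29. ] mark [117.5 -44.2] [118.5 -44.8] handle [-96.3 -45.1] knob [-59.9 113.6] tail [-154.8  -45.5] nose [-33.2 -45.9]
scene: ptr [117.2 -28.9] mark [120.  -44.4] handle [-93.4 -46.1] knobbar top [-71.  122.6]
[[  21   24   26   18   19   23   40   35   44   40   36   41   43   42
    45   40   43   42   38   22   13   17   20   18   16   21]
 [  16   16   19   19   42   43   42   39   40   40   39   44   41   36
    41   38   38   39  
[... 2445 characters left out ...]
 41   35   40   39   18]
 [  41   38   40   40   40   76   83   82   82   82   85   48   52   50
    43   45   49   46   48   36   40   39   41   38   37   15]
 [  21   33   44   45   45   39   43   78   78   83   70   47   48   44
    52   50   47   49   40   43   43   40   42   39   20   21]
 [  22   37   42   36   33   39   40   39   45   73   39   48   54   43
    47   48   42   38   39   38   41   36   40   23   18   22]
 [  21   22   38   38   39   43   41   40   41   36   35   41   39   41
    35   40   35   37   42   41   35   36   17   13   16   20]
 [  20   19   19   40   41   49   42   43   43   36   36   41   38   38
    39   40   46   39   39   45   41   34   27   22   21   21]]
```

View pics/k.png

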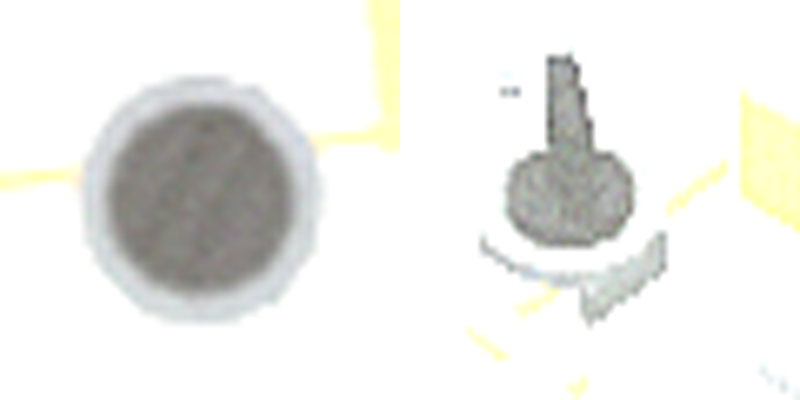

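The bar shows clearly in depth, with its top at about 82 mm as expected. Next I'll fit it, the handle head and the tall neighbours.

Run:
```python
from h import *
d=np.load('pics/top0.npy')
def pts(u0,u1,v0,v1,zl,zh):
    P=np.array([dep('top',u,v,d[v,u]) for v in range(v0,v1) for u in range(u0,u1) if d[v,u]>0]); return P[(P[:,2]>zl)&(P[:,2]<zh)]
P=pts(290,325,250,285,.065,.1)
# recast on bar top plane is equivalent; fit rectangle
c,wh,_=cv2.minAreaRect((P[:,:2]*1e3).astype(np.float32)); m=P[:,:2].mean(0)
w,V=np.linalg.eigh(np.cov((P[:,:2]-m).T)); v=V[:,1]*np.sign(V[0,1])
print('bar',c,m,wh,'ang',np.degrees(np.arctan2(v[1],v[0])),'ztop',np.median(P[:,2]))
H=pts(366,390,262,290,.09,.125); print('handle',H.mean(0),len(H),np.ptp(H,axis=0))
B=pts(215,270,300,350,.03,.17); print('bottle',np.median(B,axis=0),B.max(0))
B=pts(220,272,180,230,.03,.17); print('cup',B.min(0),B.max(0))
C=pts(330,385,195,235,.03,.1); print('plate z',np.percentile(C[:,2],95))
```

```text
bar (517.3279418945312, 26.74393653869629) [0.51704423 0.0267961 ] (13.929794311523438, 45.555362701416016) ang -30.533531372407943 ztop 0.08093319721324566
handle [ 0.4968892  -0.13530417  0.1072804 ] 41 [0.01376852 0.01389377 0.01612335]Traceback (most recent call last):
  File "<stdin>", line 11, in <module>
  File "<stdin>", line 4, in pts
  File "h.py", line 13, in dep
    o,d=ray(n,u,v); return o+d*D
        ~~~^^^^^^^
  File "h.py", line 7, in ray
    f,cx,cy,k,R,t=cal(n); d=np.array([(u-cx)/f,(v-cy)/f]); p=d.copy()
                  ~~~^^^
  File "h.py", line 4, in cal
    c=r.calibration(n); f=240/np.tan(np.radians(c['fov_y'])/2)
ValueError: time passes only in moves, steps and waits
```

Request:
step_arm(increments=[[[1.2, -2.7, 0], [0, 0, -0.4]], [[1.2, -2.7, 0], [0, 0, -0.4]], [[1.2, -2.7, 0], [0, 0, -0.4]], [[1.2, -2.7, 0], [0, 0, -0.4]], [[1.2, -2.7, 0], [0, 0, -0.4]], [[1.2, -2.7, 0], [0, 0, -0.4]], [[1.2, -2.7, 0], [0, 0, -0.4]], [[1.2, -2.7, 0], [0, 0, -0.4]], [[1.2, -2.7, 0], [0, 0, -0.4]], [[1.2, -2.7, 0], [0, 0, -0.1]]], fingers=0.5)

```text
clock: 1.1
tool_pos: [0.4026, 0.2863, 0.2572]
eef_rot: [0.264, 0.965, -0.0, -0.0]
contact_force: [-0.2, 0.5, 0.1]
opening: 0.497
finger_force: 0.0
```

```bash
cat >> h.py <<'E'
_c={}; _cal=cal
def cal(n):
    if n not in _c: _c[n]=_cal(n)
    return _c[n]
def st():
    from scipy.spatial.transform import Rotation as Ro
    s=r.get_state(); M=Ro.from_quat(s['eef_rot']).as_matrix()
    print('t',s['clock'],'p',s['tool_pos'].round(4),'yaw y',np.degrees(np.arctan2(M[1,1],M[0,1])).round(2),'z',M[:,2].round(3),'q',s['q'].round(2),'F',s['contact_force'].round(1),'M',s['moment'].round(2),'op',round(s['opening'],3),'ff',s['finger_force'])
    return s
E
python3 -c "
from h import *
st()"
```

```text
t 1.1 p [0.4026 0.2863 0.2572] yaw y 59.44 z [-0. -0. -1.] q [-0.57  0.52 -0.22  1.95  0.17  0.68  0.15] F [-0.2  0.5  0.1] M [ 0.02 -0.   -0.03] op 0.497 ff 0.0
```

Request:
step_arm(increments=[[[1.15, -2.6, 0], [0, 0, 0]], [[1.15, -2.6, 0], [0, 0, 0]], [[1.15, -2.6, 0], [0, 0, 0]], [[1.15, -2.6, 0], [0, 0, 0]], [[1.15, -2.6, 0], [0, 0, 0]], [[1.15, -2.6, 0], [0, 0, 0]], [[1.15, -2.6, 0], [0, 0, 0]], [[1.15, -2.6, 0], [0, 0, 0]], [[1.15, -2.6, 0], [0, 0, 0]], [[1.13, -2.58, 0], [0, 0, 0]]])

```text
clock: 2.1
tool_pos: [0.5173, 0.0266, 0.2572]
eef_rot: [0.264, 0.965, -0.0, -0.0]
contact_force: [0.3, 0.4, -0.6]
opening: 0.502
finger_force: 0.0
```

Request:
step_arm(increments=[[[0, 0, -2.5], [0, 0, 0]], [[0, 0, -2.5], [0, 0, 0]], [[0, 0, -2.5], [0, 0, 0]], [[0, 0, -2.5], [0, 0, 0]], [[0, 0, -2.5], [0, 0, 0]], [[0, 0, -2.5], [0, 0, 0]], [[0, 0, -1.5], [0, 0, 0]], [[0, 0, -1.0], [0, 0, 0]], [[0, 0, 0], [0, 0, 0]], [[0, 0, 0], [0, 0, 0]]])

```text
clock: 3.1
tool_pos: [0.5174, 0.0278, 0.0827]
eef_rot: [0.264, 0.965, 0.0, 0.0]
contact_force: [0.1, 0.4, 0.0]
opening: 0.497
finger_force: 0.0
```

```bash
python3 -c "
from h import *
st(); snap('scene','s2')
a=cv2.imread('pics/s2.png')[180:360,180:420]; cv2.imwrite('pics/s2c.png',cv2.resize(a,None,fx=3.3,fy=3.3,interpolation=cv2.INTER_CUBIC))"
```

```text
t 3.1 p [0.5174 0.0278 0.0827] yaw y 59.44 z [ 0.  0. -1.] q [-0.07  0.84 -0.12  2.01  0.31  0.3   0.59] F [0.1 0.4 0. ] M [-0.02  0.02 -0.01] op 0.497 ff 0.0
```

View pics/s2c.png

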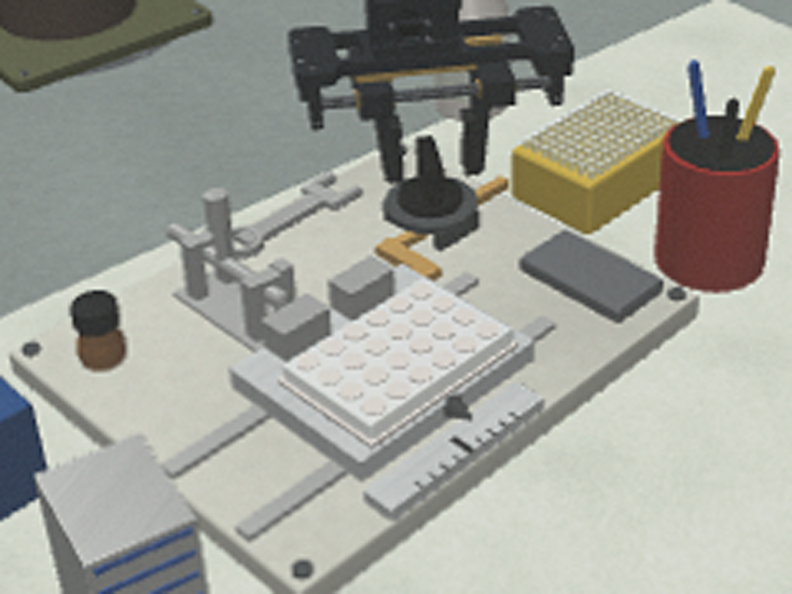

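The picture shows the fingers straddling the bar, near crop (430,165). I'll lower the last 11 mm and grip.

Request:
step_arm(increments=[[[0, -0.12, -0.4], [0, 0, 0]], [[0, 0, -0.4], [0, 0, 0]], [[0, 0, -0.3], [0, 0, 0]], [[0, 0, 0], [0, 0, 0]], [[0, 0, 0], [0, 0, 0]], [[0, 0, 0], [0, 0, 0]], [[0, 0, 0], [0, 0, 0]], [[0, 0, 0], [0, 0, 0]], [[0, 0, 0], [0, 0, 0]], [[0, 0, 0], [0, 0, 0]]])

```text
clock: 4.15
tool_pos: [0.5172, 0.0266, 0.0715]
eef_rot: [0.264, 0.965, 0.0, 0.0]
contact_force: [-1.0, 0.3, 0.1]
opening: 0.501
finger_force: 0.0
```

Request:
step_arm(increments=[[[0, 0, 0], [0, 0, 0]], [[0, 0, 0], [0, 0, 0]], [[0, 0, 0], [0, 0, 0]], [[0, 0, 0], [0, 0, 0]], [[0, 0, 0], [0, 0, 0]], [[0, 0, 0], [0, 0, 0]], [[0, 0, 0], [0, 0, 0]], [[0, 0, 0], [0, 0, 0]], [[0, 0, 0], [0, 0, 0]], [[0, 0, 0], [0, 0, 0]]], fingers=0, grip_force=15)

```text
clock: 5.15
tool_pos: [0.5167, 0.0258, 0.0714]
eef_rot: [0.264, 0.965, -0.001, -0.0]
contact_force: [-1.1, -3.3, 2.3]
opening: 0.157
finger_force: 15.0
```

Request:
step_arm(increments=[[[-0.05, -0.08, 0], [0, 0, 0]], [[0, 0, 0], [0, 0, -8]], [[0, 0, 0], [0, 0, -8]], [[0, 0, 0], [0, 0, -8]], [[0, 0, 0], [0, 0, -8]], [[0, 0, 0], [0, 0, -8]], [[0, 0, 0], [0, 0, -8]], [[0, 0, 0], [0, 0, -8]], [[0, 0, 0], [0, 0, -8]], [[0, 0, 0], [0, 0, 0]]])

```text
clock: 6.15
tool_pos: [0.5168, 0.0259, 0.0714]
eef_rot: [0.735, 0.678, 0.0, 0.0]
contact_force: [-2.8, -2.6, 2.3]
opening: 0.159
finger_force: 15.0
```

```bash
python3 -c "
from h import *
st()"
```

```text
t 6.15 p [0.5168 0.0259 0.0714] yaw y -4.6 z [ 0.001 -0.    -1.   ] q [-0.18  0.87  0.07  2.03 -0.2   0.25 -0.02] F [-2.8 -2.6  2.3] M [-0.74  0.48 -0.02] op 0.159 ff 15.001283143647015
```

Request:
step_arm(increments=[[[0, 0, 0], [0, 0, -8]], [[0, 0, 0], [0, 0, -8]], [[0, 0, 0], [0, 0, -8]], [[0, 0, 0], [0, 0, -8]], [[0, 0, 0], [0, 0, -8]], [[0, 0, 0], [0, 0, -8]], [[0, 0, 0], [0, 0, -8]], [[0, 0, 0], [0, 0, -4]], [[0, 0, 0], [0, 0, 0]], [[0, 0, 0], [0, 0, 0]]])

```text
clock: 7.15
tool_pos: [0.5168, 0.0258, 0.0714]
eef_rot: [0.975, 0.222, 0.0, 0.0]
contact_force: [-1.3, -3.0, 2.3]
opening: 0.155
finger_force: 15.0
```

```bash
python3 -c "
from h import *
st(); snap('scene','s3'); snap('top','t3')
a=cv2.imread('pics/s3.png')[270:350,240:360]; b=cv2.imread('pics/t3.png')[170:250,310:430]
f=lambda i,k:cv2.resize(i,None,fx=k,fy=k,interpolation=cv2.INTER_CUBIC)
cv2.imwrite('pics/c3.png',np.hstack([f(a[:,20:100],5),f(b[:,10:80],5)]))"
```

```text
t 7.15 p [0.5168 0.0258 0.0714] yaw y -64.35 z [ 0.001 -0.    -1.   ] q [-0.28  0.89  0.24  2.03 -0.67  0.3  -0.6 ] F [-1.3 -3.   2.3] M [-0.67  0.55 -0.01] op 0.155 ff 15.00017189187929
```

View pics/c3.png

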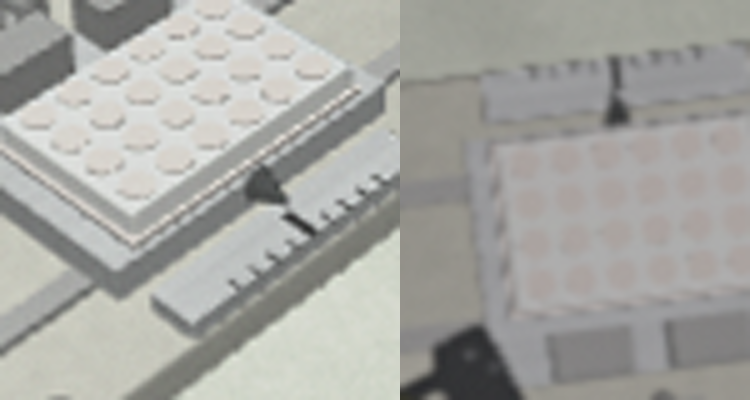

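The pointer tip now sits right at the long mark: top panel (616,95) against (615,88), scene panel (287,204) against (287,214). I'll check the residual in millimetres.

Run:
```python
from h import *
y=np.array([-np.sin(np.radians(5.42)),np.cos(np.radians(5.42))]); x=np.array([y[1],-y[0]]); o=np.array([.5883,-.0826])
u=lambda p:np.array([(p[:2]-o)@x,(p[:2]-o)@y]).round(4)*1000
t=lambda U,V,z:u(onz('top',(U-400+.5)/5-.5+320,(V+.5)/5-.5+170,z)); s=lambda U,V,z:u(onz('scene',(U+.5)/5-.5+260,(V+.5)/5-.5+270,z))
print('top',t(616,95,.034),t(615,87,.028),t(615,60,.028)); print('scene',s(287,204,.034),s(287,213,.028),s(313,234,.028))
# keeper slot centre: gap centre between blocks at top, z .062
print('slot edges',t(634,345,.062),t(669,340,.062))
```

```text
top [114.2 -43.6] [119.  -44.2] [132.1 -45.9]
scene [117.3 -43.5] [116.3 -42.7] [131.9 -44.1]
slot edges [ -8.3 -34.2] [ -8.  -50.8]
```

Request:
step_arm(increments=[[[0, 0, 0], [0, 0, -5]], [[0, 0, 0], [0, 0, 0]], [[0, 0, 0], [0, 0, 0]], [[0, 0, 0], [0, 0, 0]], [[0, 0, 0], [0, 0, 0]], [[0, 0, 0], [0, 0, 0]], [[0, 0, 0], [0, 0, 0]], [[0, 0, 0], [0, 0, 0]], [[0, 0, 0], [0, 0, 0]], [[0, 0, 0], [0, 0, 0]]])

```text
clock: 8.25
tool_pos: [0.5169, 0.0258, 0.0714]
eef_rot: [0.984, 0.177, 0.0, 0.0]
contact_force: [-0.7, -3.8, 0.0]
opening: 0.156
finger_force: 15.0
```

Request:
step_arm(increments=[[[0, 0, 0], [0, 0, 0]], [[0, 0, 0], [0, 0, 0]], [[0, 0, 0], [0, 0, 0]], [[0, 0, 0], [0, 0, 0]], [[0, 0, 0], [0, 0, 0]], [[0, 0, 0], [0, 0, 0]], [[0, 0, 0], [0, 0, 0]], [[0, 0, 0], [0, 0, 0]], [[0, 0, 0], [0, 0, 0]], [[0, 0, 0], [0, 0, 0]]], fingers=0.5)

```text
clock: 9.25
tool_pos: [0.5167, 0.0258, 0.0714]
eef_rot: [0.984, 0.177, -0.0, 0.0]
contact_force: [0.4, 0.1, 0.6]
opening: 0.501
finger_force: 0.0
```

Request:
step_arm(increments=[[[0, 0, 1], [0, 0, 0]], [[0, 0, 2], [0, 0, 0]], [[0, 0, 3], [0, 0, 0]], [[0, 0, 3], [0, 0, 0]], [[0, 0, 0], [0, 0, -5]], [[0, 0, 0], [0, 0, -5]], [[0, 0, 0], [0, 0, -5]], [[0, 0, 0], [0, 0, 0]], [[0, 0, 0], [0, 0, 0]], [[0, 0, 0], [0, 0, 0]]])

```text
clock: 10.25
tool_pos: [0.5166, 0.0258, 0.1616]
eef_rot: [0.999, 0.048, 0.0, -0.0]
contact_force: [0.2, 0.2, 0.8]
opening: 0.503
finger_force: 0.0
```

```bash
python3 -c "
from h import *
st()"
```

```text
t 10.25 p [0.5166 0.0258 0.1616] yaw y -84.48 z [ 0.  0. -1.] q [-0.44  0.77  0.51  2.   -0.7   0.56 -0.91] F [0.2 0.2 0.8] M [ 0.02  0.16 -0.02] op 0.503 ff 0.0
```

Request:
step_arm(increments=[[[-0.3, -2.5, 0], [0, 0, 0]], [[-0.3, -2.5, 0], [0, 0, 0]], [[-0.3, -2.5, 0], [0, 0, 0]], [[-0.3, -2.5, 0], [0, 0, 0]], [[-0.3, -2.5, 0], [0, 0, 0]], [[-0.3, -2.5, 0], [0, 0, 0]], [[-0.14, -1.16, 0], [0, 0, 0]], [[0, 0, 0], [0, 0, 0]], [[0, 0, -1], [0, 0, 0]], [[0, 0, -1], [0, 0, 0]]])

```text
clock: 11.25
tool_pos: [0.4977, -0.1339, 0.1406]
eef_rot: [0.999, 0.049, 0.0, -0.001]
contact_force: [0.3, 0.1, 0.5]
opening: 0.499
finger_force: 0.0
```

```bash
python3 -c "
from h import *
st(); snap('scene','s4')
a=cv2.imread('pics/s4.png')[180:360,180:420]; cv2.imwrite('pics/s4c.png',cv2.resize(a,None,fx=3.3,fy=3.3,interpolation=cv2.INTER_CUBIC))"
```

```text
t 11.25 p [ 0.4977 -0.1339  0.1406] yaw y -84.4 z [ 0.     0.001 -1.   ] q [-0.07  0.78  0.42  2.02 -0.68  0.48 -0.62] F [0.3 0.1 0.5] M [-0.02  0.16  0.02] op 0.499 ff 0.0
```

View pics/s4c.png

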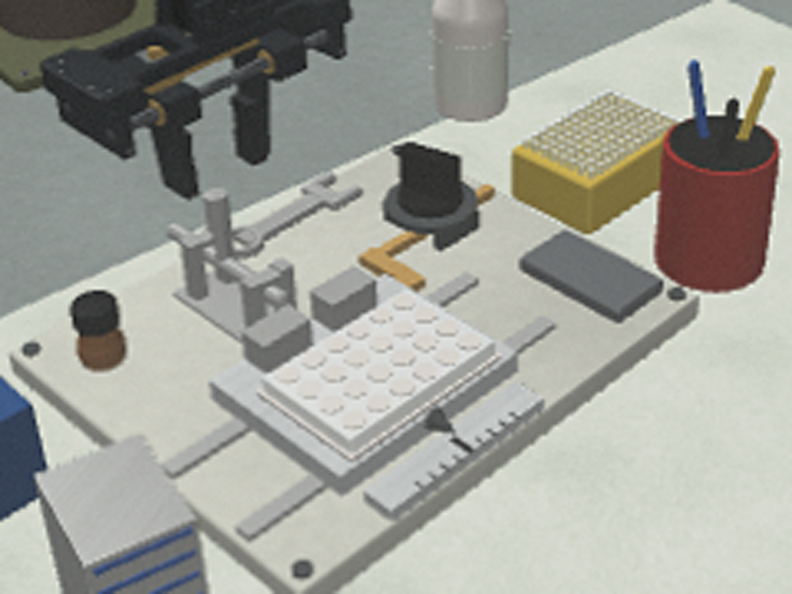

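The pointer tip meets the long mark near crop (455,437). The knob's bar is free, and the fingers are above and either side of the handle head at (216,200). Going down to the head.

Request:
step_arm(increments=[[[0, 0, -1], [0, 0, 0]], [[0, 0, -1], [0, 0, 0]], [[0, 0, -1], [0, 0, 0]], [[0, 0, -0.8], [0, 0, 0]], [[0, 0, -0.4], [0, 0, 0]], [[0, 0, 0], [0, 0, 0]], [[0, 0, 0], [0, 0, 0]], [[0, 0, 0], [0, 0, 0]], [[0, 0, 0], [0, 0, 0]], [[0, 0, 0], [0, 0, 0]]])

```text
clock: 12.3
tool_pos: [0.4975, -0.1358, 0.0997]
eef_rot: [0.999, 0.048, 0.0, 0.0]
contact_force: [-0.1, 0.2, 0.8]
opening: 0.502
finger_force: 0.0
```

Request:
step_arm(increments=[[[0, 0, 0], [0, 0, 0]], [[0, 0, 0], [0, 0, 0]], [[0, 0, 0], [0, 0, 0]], [[0, 0, 0], [0, 0, 0]], [[0, 0, 0], [0, 0, 0]], [[0, 0, 0], [0, 0, 0]], [[0, 0, 0], [0, 0, 0]], [[0, 0, 0], [0, 0, 0]], [[0, 0, 0], [0, 0, 0]], [[0, 0, 0], [0, 0, 0]]], fingers=0, grip_force=15)

```text
clock: 13.3
tool_pos: [0.4974, -0.1368, 0.0995]
eef_rot: [0.999, 0.047, 0.0, 0.001]
contact_force: [0.5, -6.1, -1.9]
opening: 0.176
finger_force: 15.0
```

```bash
python3 -c "
from h import *
st()"
```

```text
t 13.3 p [ 0.4974 -0.1368  0.0995] yaw y -84.61 z [ 0.001 -0.002 -1.   ] q [-0.02  0.85  0.34  2.03 -0.73  0.38 -0.58] F [ 0.5 -6.1 -1.9] M [-1.01  0.05 -0.03] op 0.176 ff 15.001514819450676
```

Request:
step_arm(increments=[[[0.01, -0.12, 0], [0, 0, 0]], [[0.2, 0.02, 0], [0, 0, 0]], [[0.2, 0.02, 0], [0, 0, 0]], [[0.2, 0.02, 0], [0, 0, 0]], [[0.2, 0.02, 0], [0, 0, 0]], [[0.2, 0.02, 0], [0, 0, 0]], [[0.2, 0.02, 0], [0, 0, 0]], [[0.2, 0.02, 0], [0, 0, 0]], [[0.2, 0.02, 0], [0, 0, 0]], [[0.2, 0.02, 0], [0, 0, 0]]])

```text
clock: 14.3
tool_pos: [0.5155, -0.1351, 0.0994]
eef_rot: [0.999, 0.048, -0.0, -0.0]
contact_force: [-2.4, -3.5, 2.6]
opening: 0.177
finger_force: 15.0
```

Request:
step_arm(increments=[[[0.2, 0.02, 0], [0, 0, 0]], [[0.2, 0.02, 0], [0, 0, 0]], [[0.2, 0.02, 0], [0, 0, 0]], [[0.2, 0.02, 0], [0, 0, 0]], [[0.2, 0.02, 0], [0, 0, 0]], [[0.2, 0.02, 0], [0, 0, 0]], [[0.2, 0.02, 0], [0, 0, 0]], [[0.2, 0.02, 0], [0, 0, 0]], [[0, 0, 0], [0, 0, 0]], [[0, 0, 0], [0, 0, 0]]])

```text
clock: 15.3
tool_pos: [0.532, -0.1335, 0.0995]
eef_rot: [0.999, 0.048, 0.001, 0.0]
contact_force: [-0.2, -2.1, 0.6]
opening: 0.175
finger_force: 15.0
```

Now I'll press on to the stop in half-millimetre rows, watching the force.

Request:
step_arm(increments=[[[0.05, 0.005, 0], [0, 0, 0]], [[0.05, 0.005, 0], [0, 0, 0]], [[0.05, 0.005, 0], [0, 0, 0]], [[0.05, 0.005, 0], [0, 0, 0]], [[0.05, 0.005, 0], [0, 0, 0]], [[0.05, 0.005, 0], [0, 0, 0]], [[0, 0, 0], [0, 0, 0]], [[0, 0, 0], [0, 0, 0]], [[0, 0, 0], [0, 0, 0]], [[0, 0, 0], [0, 0, 0]]])

```text
clock: 16.3
tool_pos: [0.5329, -0.1335, 0.0994]
eef_rot: [0.999, 0.047, -0.001, -0.0]
contact_force: [-5.5, -2.7, 4.8]
opening: 0.173
finger_force: 15.0
```

Request:
step_arm(increments=[[[0.05, 0.005, 0], [0, 0, 0]], [[0.05, 0.005, 0], [0, 0, 0]], [[0, 0, 0], [0, 0, 0]], [[0, 0, 0], [0, 0, 0]], [[0, 0, 0], [0, 0, 0]], [[0, 0, 0], [0, 0, 0]], [[0, 0, 0], [0, 0, 0]], [[0, 0, 0], [0, 0, 0]], [[0, 0, 0], [0, 0, 0]], [[0, 0, 0], [0, 0, 0]]])

```text
clock: 17.3
tool_pos: [0.5329, -0.1334, 0.0994]
eef_rot: [0.999, 0.047, -0.002, -0.0]
contact_force: [-7.9, -3.4, 6.8]
opening: 0.176
finger_force: 15.0
```

Request:
step_arm(increments=[[[0, 0, 0], [0, 0, 0]], [[0, 0, 0], [0, 0, 0]], [[0, 0, 0], [0, 0, 0]], [[0, 0, 0], [0, 0, 0]], [[0, 0, 0], [0, 0, 0]], [[0, 0, 0], [0, 0, 0]], [[0, 0, 0], [0, 0, 0]], [[0, 0, 0], [0, 0, 0]], [[0, 0, 0], [0, 0, 0]], [[0, 0, 0], [0, 0, 0]]], fingers=0.45)

```text
clock: 18.3
tool_pos: [0.5354, -0.1332, 0.0994]
eef_rot: [0.999, 0.047, -0.0, 0.0]
contact_force: [-0.2, 0.6, -0.4]
opening: 0.45
finger_force: 0.0
```

Request:
step_arm(increments=[[[0, 0, 1], [0, 0, 0]], [[0, 0, 2], [0, 0, 0]], [[0, 0, 3], [0, 0, 0]], [[0, 0, 3], [0, 0, 0]], [[-1, 0, 3], [0, 0, 0]], [[-3, 0, 2], [0, 0, 0]], [[-3, 0, 0], [0, 0, 0]], [[-3, 0, 0], [0, 0, 0]], [[-1, 0, 0], [0, 0, 0]], [[0, 0, 0], [0, 0, 0]]])

```text
clock: 19.3
tool_pos: [0.4246, -0.1332, 0.24]
eef_rot: [0.999, 0.047, 0.0, -0.0]
contact_force: [-0.5, 0.5, 0.6]
opening: 0.454
finger_force: 0.0
```

```bash
python3 -c "
from h import *
st(); snap('scene','s5'); snap('top','t5')
a=cv2.imread('pics/s5.png')[210:360,180:400]
cv2.imwrite('pics/c5.png',cv2.resize(a,None,fx=3.6,fy=3.6,interpolation=cv2.INTER_CUBIC))"
```

```text
t 19.3 p [ 0.4246 -0.1332  0.24  ] yaw y -84.64 z [ 0.     0.001 -1.   ] q [-0.17  0.56  0.59  2.13 -0.55  0.6  -0.67] F [-0.5  0.5  0.6] M [-0.06  0.16 -0.08] op 0.454 ff 0.0
```

View pics/c5.png

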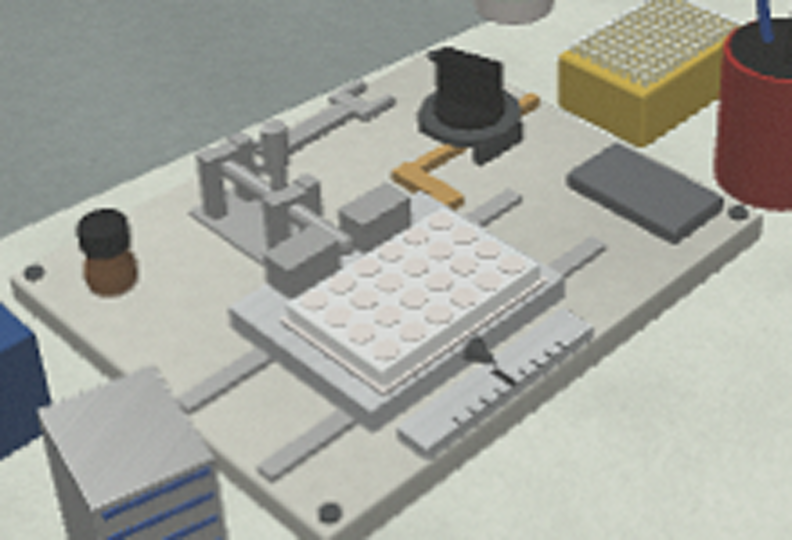

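The picture shows the rod nose between the keeper blocks at (345,240), the stem against the front staple at (278,190), and the pointer on the long mark at (500,372). The bolt stopped hard after 35.6 mm, which matches what was left to the stop. Handing in.

```bash
python3 -c "
from plant import r
print(r.finish_job())"
```

```text
the job is handed in; nothing more can be done
None
```

The stage is wound to the long mark (within about 1 mm by camera), the bolt is pushed against its stop in the keeper slot, and the job was handed in at about 19 s with the arm clear; no verdict came back.

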